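# Rinse a round flask on the sprung bench rinser

### The arm

A 6-joint arm with a two-finger parallel gripper is mounted at the origin on the work surface. World frame = base frame: x ahead of the robot, y to its left, z up, the work surface at z = 0. Lengths are in m, angles in rad, forces in N, time in s.
With the tool pointing down it reaches from about 0.35 to 1 m from the base axis. Payload 7.1 kg.
Tool frame: the origin (TCP) lies where the fingers leave the gripper's body, on its centre line; the fingertips stand 73 mm ahead of it and the grasp point (between the pads) lies 54 mm ahead of it; y points along the fingers, x is the direction in which the jaws open and shut, and the axes are right-handed (so a half turn about y gives the same grasp; the last joint's range is limited). The gripper opens to 85 mm and grips with 20 to 120 N. Pads are 22 mm wide; open, the fingers measure 114 mm over their backs; the gripper's body (76 mm by 85 mm) begins 54 mm behind the grasp point. The pads swing forward as they close: fully open they stand 13 mm farther back than shut.
Start: joints at [-1.279, 0.423, 1.63, -0, 1.089, -0.019], TCP at [0.191, -0.595, 0.304] pointing down, gripper open.
Joint ranges: [-3, 3], [-0.9, 2.11], [0.09, 2.58], [-1.31, 4.45], [0.11, 2.69], [-2.54, 2.54]. Speed limits (rad/s): [2.39, 2.39, 3.01, 3.14, 3.14, 3.14].

### API

Orientations are given as a rotation vector (axis times angle).
In Python, from workcell import sense, grab_frame, camera_model, close_job gives the robot as it stands.
- The arm moves only by the tool move_arm, never from a script. Its argument "moves" is a list of rows, each an object of numbers: "claw": the finger opening in m, from 0 to 0.0854; "tx", "ty", "tz": the shift along the tool's x, y, z in m; "ax", "ay", "az": the turn, a rotation vector about the tool's x, y, z in degrees. In form: [{"claw": .., "tx": .., "ty": .., "tz": .., "ax": .., "ay": .., "az": ..}, ...]. A call has exactly 5 rows; each row shifts and turns the commanded pose from where the row before left it, along the tool's axes as they then stand; what a row does not reach is not made up. A row lasts 1/10 s, in which the tool goes at most 50 mm and 8.59 degrees, less where a joint would pass 70% of its speed; a pose out of reach is approached as far as the arm can. A call is refused whole if a number of a shift passes 0.05 or a number of a turn 8.59, either way. A call with a gripper value outside its range is refused whole. The fingers move at their own pace and stop on an object; "force" is the grip in N (left out, the last holds). Time passes only in rows, so rows that do not move let the fingers close, or fill a call up. It gives the time, the measured TCP pose, the force and the opening at its end, in the units of the state.
- sense(): the state, without advancing time (a new reading comes with each control period).
- grab_frame(name): name is "side" or "top" or "wrist"; returns the picture (400x640x3 uint8, red, green, blue); there is no depth.
- camera_model(name): a dict with "camera_matrix" (3x3 intrinsics, pixels), "dist_coeffs" ([k1, k2, p1, p2, k3] as OpenCV has them; the pictures are not rectified), "world_from_camera" (4x4, takes a point from camera to world coordinates). Camera axes: x right, y up, looking along -z (the intrinsics and any distortion apply to the point x, -y, -z); pixel columns grow to the right and rows downward; lengths in m; the calibration is good to about 2 mm. A picture is of the moment at which its call begins: read the wrist's pose just before it. camera_model takes no time and is no camera call; for the wrist camera it gives the pose at the moment of the call.
- close_job(): hands the job in, once; it reports no verdict.
The state is a dict: "time_s": time; "joint_pos": joint angles; "qvel": joint speeds; "effort": joint torques, N m; "position": TCP position; "ee_rot": TCP orientation; "contact_force": force on the tool from outside, world axes, zero at the start; "torque": the same for the moment, N m; "width": finger opening in m.
Only numpy, scipy, OpenCV 4.12 (cv2) and the standard library are available. Lean on these libraries where they do the work, as an engineer would, in place of code of your own. Each camera call takes 0.05 s, during which the arm holds its last target. There are 200 camera calls.

### The job

The round-bodied glass flask on the draining mat needs its last rinse before planting. First unscrew the cap on the rinser's water tank by a good quarter turn, anticlockwise seen from above, so that the pump can draw; then take the flask as it stands, mouth down, seat its mouth in the sprung ring over the drip tray, and press it all the way down without ramming it. Finish while still holding the flask pressed fully down and upright, without leaning on the rinser itself, and leave everything else where it stands.

Things in the scene. Friction and masses are not known exactly. Their poses are not given: they have to be found in the camera images.
- station: Fixed bench rinser, 200 mm deep (x), 400 mm long (y), turned up to 0.25 rad; origin on the surface under its middle, z up, -x side to the robot. At its -y end an open steel drip tray, walls 34 mm high, with the sprung ring (axis at x 0, y -105 mm); at its +y end, on a 50 mm high pump housing, a white tank 165 x 155 mm, flat top 180 mm above the surface, with the cap in its middle (x 0, y 105 mm).
- cap_top (a point): Centre of the top of the black round ribbed screw cap of the tank: 50 mm in diameter, 26 mm high, its underside 16 mm above the tank's flat top, 222 mm above the surface. The axis is vertical.
- cap (a joint): Turn of the cap in rad: 0 is screwed tight, growing anticlockwise seen from above as it unscrews. It starts between 0 and 0.25, stays where it is left, turns stiffly (0.12 N m), does not rise or come off, and stops at 2.6.
- cradle_seat (a point): Centre of the sprung white ring, on the plane of the bars where the flask's mouth rests: 50 mm above the surface when up, 38 mm when fully down. Above the bars the ring is a cup 53 mm wide inside, flaring to 65 mm at its rim 14 mm above the bars (74 mm outside). A nozzle 16 mm across and 9 mm high in its middle goes into the flask's mouth.
- cradle (a joint): How far the sprung ring is pressed down, in m: 0 up, 0.012 against its stop, fully down. A spring pushes it up: it begins to move at about 5 N and needs about 13 N (less the flask's weight of 2 N) fully down. The flask's weight alone does not move it, and it springs back when let go.
- flask: The round flask, thick clear glass, 0.15 to 0.23 kg, mouth down on the mat. Origin at the centre of its mouth (underside), z up to its closed end. Lip 48 mm across, 5 mm high; neck 39 mm across (33 mm inside) up to 30 mm; then a ball-shaped body 66 mm across, its middle 60 mm and its flattened end 89 mm above the origin. The only ball-shaped one of the four glasses on the mat.
- mat: Black ribbed rubber draining mat, 270 x 270 x 8 mm, fixed; origin under its middle. The four glasses stand on it about 125 mm apart in a square, in any order.
- tumbler: Straight glass tumbler mouth down on the mat, 64 mm across, 88 mm high; origin at the centre of its underside. Leave alone.
- tapered: Tapered glass mouth down on the mat, 72 mm across below and 42 mm above, 80 mm high; origin at the centre of its underside. Leave alone.
- slim: Slim straight glass mouth down on the mat, 44 mm across, 90 mm high; origin at the centre of its underside. Leave alone.
- small_pot: Empty terracotta pot, 60 mm across, 55 mm high, on the robot's side of the rinser; origin at the centre of its underside. Leave alone.
- succulent: Succulent in a white pot, 76 mm across, about 110 mm high, left of the rinser; origin at the centre of its underside. Leave alone.
- drink_can: Plain drink can, 57 mm across, 135 mm high, beyond the rinser; origin at the centre of its underside. Leave alone.
- dibber: Wooden dibber 150 mm long, 25 mm thick, lying on the robot's side of the mat; origin at the middle of its underside, along its y. Leave alone.
Mind the look-alikes: they are no part of the job. What is shaped like the flask but yellow is not meant.

How it is judged:
On the way, in this order (a step that is already met when the one before it is completed fails the run):
1. the tank's cap is unscrewed to at least 1.2 rad from tight (value of joint cap above 1.2 rad), for 0.2 s.
2. the flask is lifted clear of the mat (height (world z) of flask above 0.04 m and (contact force between flask and the fingers above 1 N or contact force between flask and the arm above 1 N)), for 0.2 s.
3. the flask sits in the sprung ring and presses it fully down (value of joint cradle above 0.0095 m and horizontal distance between flask and cradle_seat below 0.007 m and z of flask in the frame of cradle_seat between -0.004 and 0.004 m and angle between flask's own z axis and vertical below 0.12 rad and contact force between flask and station above 6 N and (contact force between flask and the fingers above 3 N or contact force between flask and the arm above 3 N) and contact force between each of the arm, the fingers and station below 1 N), for 0.3 s.
At the end, for the whole second after the job is handed in: Cap unscrewed to 1.2 rad or more. The robot holds the flask mouth down in the sprung ring, within 2.5 mm of fully down: centred within 7 mm, on the bars within 4 mm, upright within 0.12 rad, at rest, ring load over 6 N, robot on the flask over 3 N and on the rinser under 1 N (all of step 3 and value of joint cap above 1.2 rad and linear speed of flask below 0.02 m/s); the arm keeps its last pose, push and grip.
It fails at once if the flask is rammed into the rinser (over 60 N) (contact force between flask and station above 60 N).
It fails at once if another glass, pot, the can or the dibber is shoved 25 mm or more (distance of any of tumbler, tapered, slim, small_pot, succulent, drink_can, dibber from where it was at the start of the episode above 0.025 m).
It also fails if it takes over 56 s, if anything falls off the work surface, if the arm or the gripper's body presses on something with over 40 N, if the wrist force passes 120 N, or if a joint passes its speed limit or range.

## Working session

There is one attempt and no reset: what is moved stays moved. The work goes in short steps, Python scripts to look and compute and a tool call to move; the robot and the scene stay as the last step left them, time stands still between calls to the robot, and variables do not carry over. Pictures are saved under pics/ and viewed, about 8 in all and at most 12, crops included, and the job is handed in when it is done.

Besides the shell and the picture viewer there is one more tool, called as name([rows], argument=value, ...), one row to a line, values as JSON. move_arm: Moves the arm, as the interface text tells. Its arguments: {"type":"object","properties":{"moves":{"type":"array","items":{"type":"object","properties":{"claw":{"type":"number"},"tx":{"type":"number"},"ty":{"type":"number"},"tz":{"type":"number"},"ax":{"type":"number"},"ay":{"type":"number"},"az":{"type":"number"}}}},"force":{"type":"number"}},"required":["moves"]}

```bash
mkdir -p pics; cat > h.py <<'E'
import numpy as np, cv2
from workcell import sense, grab_frame, camera_model, close_job
def ray(cm,u,v):
    K=np.array(cm["camera_matrix"]);d=np.array(cm["dist_coeffs"]);T=np.array(cm["world_from_camera"])
    x,y=cv2.undistortPoints(np.array([[[u,v]]],float),K,d)[0,0]
    r=T[:3,:3]@np.array([x,-y,-1.]);return T[:3,3],r/np.linalg.norm(r)
def onz(cm,u,v,z):
    o,r=ray(cm,u,v);return o+r*(z-o[2])/r[2]
def two(a,b):
    (o1,r1),(o2,r2)=a,b
    t=np.linalg.lstsq(np.c_[r1,-r2],o2-o1,rcond=None)[0]
    p,q=o1+r1*t[0],o2+r2*t[1];return (p+q)/2,np.linalg.norm(p-q)
def proj(cm,p):
    K=np.array(cm["camera_matrix"]);d=np.array(cm["dist_coeffs"]);T=np.array(cm["world_from_camera"])
    c=T[:3,:3].T@(np.array(p)-T[:3,3]);return cv2.projectPoints(np.array([[c[0],-c[1],-c[2]]]),np.zeros(3),np.zeros(3),K,d)[0].ravel()
E
python3 - <<'E'
from h import *
s=sense();print({k:np.round(v,4) for k,v in s.items()})
for n in("top","side"):
    im=grab_frame(n);cv2.imwrite(f"pics/{n}0.png",im[:,:,::-1]);c=camera_model(n);print(n,np.round(c["world_from_camera"],3),c["camera_matrix"])
E
```

```text
{'time_s': np.float64(0.0), 'joint_pos': array([-1.279 ,  0.4239,  1.6307, -0.    ,  1.0886, -0.019 ]), 'qvel': array([ 0.    , -0.0006,  0.0021, -0.0002, -0.0001,  0.0008]), 'effort': array([ 7.00000e-04, -5.57380e+01, -2.81741e+01,  1.00000e-04,
        7.30000e-03, -0.00000e+00]), 'position': array([ 0.191 , -0.5946,  0.3031]), 'ee_rot': array([-1.3394,  0.9782, -0.9761]), 'contact_force': array([-0.535 ,  0.007 ,  1.2162]), 'torque': array([-0.0007,  0.0146,  0.0111]), 'width': np.float64(0.0853)}
top [[-0.024  0.994 -0.111  0.384]
 [-1.    -0.026 -0.011  0.016]
 [-0.013  0.111  0.994  1.404]
 [ 0.     0.     0.     1.   ]] [[463.73432594   0.         306.95544862]
 [  0.         463.73432594 196.26243928]
 [  0.           0.           1.        ]]
side [[-0.752  0.413 -0.514 -0.135]
 [-0.659 -0.463  0.592  0.728]
 [ 0.007  0.784  0.621  0.903]
 [ 0.     0.     0.     1.   ]] [[376.23239462   0.         320.01139427]
 [  0.         376.23239462 195.2823997 ]
 [  0.           0.           1.        ]]
```

View pics/top0.png

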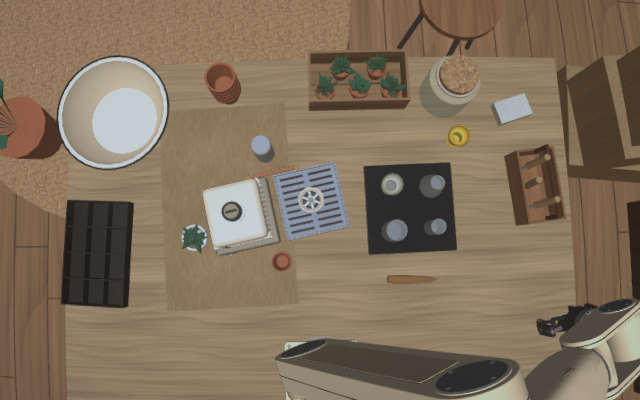

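View pics/side0.png

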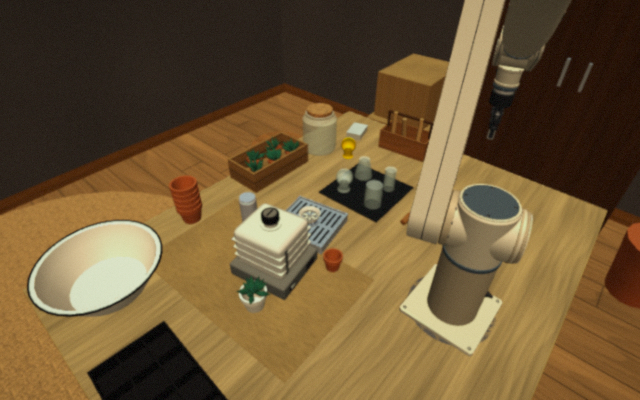

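Top picture: cap at about (232,211), ring (312,200), and four glasses at about (392,184), (432,185), (396,230), (436,227). The yellow look-alike is at (458,135). In both views the one at (392,184) looks ball-shaped, so I'll check it in an enlarged crop.

```bash
python3 - <<'E'
from h import *
t=cv2.imread("pics/top0.png");s=cv2.imread("pics/side0.png")
a=cv2.resize(t[155:260,190:460],None,fx=2.9,fy=2.9,interpolation=cv2.INTER_CUBIC)
b=cv2.resize(s[140:290,225:425],None,fx=1.95,fy=1.95,interpolation=cv2.INTER_CUBIC)
w=np.zeros((a.shape[0]+b.shape[0],800,3),np.uint8);w[:a.shape[0],:a.shape[1]]=a;w[a.shape[0]:,:b.shape[1]]=b
cv2.imwrite("pics/crop.png",w[:600]);print(a.shape,b.shape)
ct=camera_model("top")
# cap: dark blob
g=cv2.cvtColor(t,cv2.COLOR_BGR2GRAY)
m=np.zeros_like(g);m[200:224,220:245]=(g[200:224,220:245]<95)*255
c=max(cv2.findContours(m,0,2)[0],key=cv2.contourArea);print("cap",cv2.minEnclosingCircle(c),cv2.contourArea(c))
(u,v),r=cv2.minEnclosingCircle(c);print("cap world",onz(ct,u,v,.215))
print("ring rough",onz(ct,312,200,.06),"flask",onz(ct,392,184,.09))
# mat
m=((g<55)*255).astype(np.uint8);m[:,:350]=0;m[:,470:]=0;m[:150]=0;m[265:]=0
c=max(cv2.findContours(m,0,2)[0],key=cv2.contourArea);R=cv2.minAreaRect(c);P=cv2.boxPoints(R);Q=np.array([onz(ct,*p,.008) for p in P]);print("mat",Q.mean(0),np.linalg.norm(Q-np.roll(Q,1,0),axis=1),Q)
# tray: bluish
hsv=cv2.cvtColor(t,cv2.COLOR_BGR2HSV)
m=((hsv[...,0]>100)&(hsv[...,0]<130)&(hsv[...,1]>40)).astype(np.uint8)*255;m[:,:265]=0;m[:,360:]=0;m[:155]=0;m[250:]=0
c=np.vstack([k for k in cv2.findContours(m,0,2)[0] if cv2.contourArea(k)>30]);R=cv2.minAreaRect(c);P=cv2.boxPoints(R);Q=np.array([onz(ct,*p,.034) for p in P]);print("tray",R,Q.mean(0),np.linalg.norm(Q-np.roll(Q,1,0),axis=1),Q)
E
```

```text
(304, 783, 3) (292, 390, 3)
cap ((231.36842346191406, 211.0), 9.837135314941406) 268.5
cap world [0.48338754 0.2248355  0.215     ]
ring rough [0.52265986 0.01570096 0.06      ] flask [ 0.55969214 -0.21470561  0.09      ]
mat [ 0.49805427 -0.28218371  0.008     ] [0.26779622 0.27060823 0.27057144 0.26536667] [[ 0.6277184  -0.14541981  0.008     ]
 [ 0.63754364 -0.41584962  0.008     ]
 [ 0.36697269 -0.41637001  0.008     ]
 [ 0.35998234 -0.15109542  0.008     ]]
tray ((310.7594909667969, 200.69784545898438), (65.6497573852539, 62.056705474853516), 77.125) [0.52409774 0.01948878 0.034     ] [0.19600319 0.1859645  0.19635668 0.1831234 ] [[ 0.60169173  0.12992353  0.034     ]
 [ 0.63883314 -0.05229422  0.034     ]
 [ 0.44605065 -0.08958839  0.034     ]
 [ 0.40981545  0.08991422  0.034     ]]
```

View pics/crop.png

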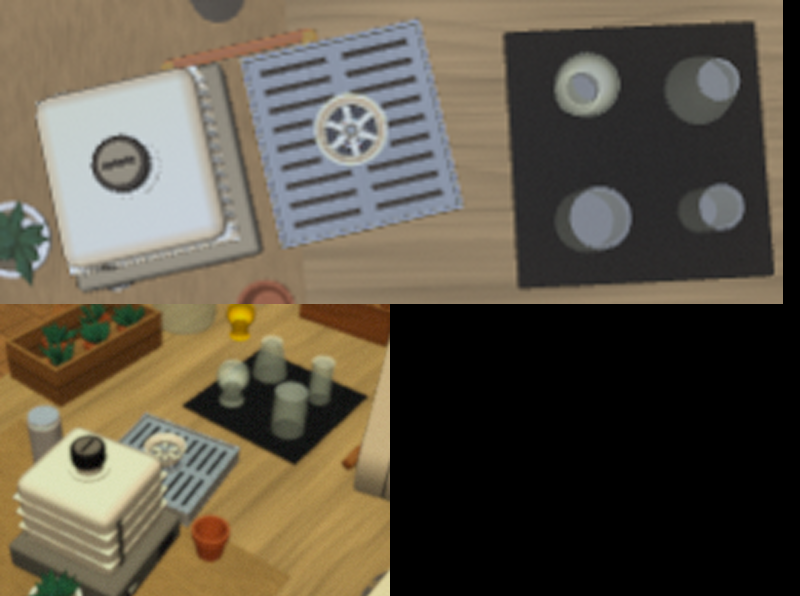

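The crop confirms it. The clear ball on a neck at top (392,184), the far-left glass on the mat, is the flask; the others are tapered, tumbler and slim. The yellow one is off the mat. Cap to ring measures 0.211 m, which matches the given 0.210. Next I'll work out the tool axes.

```bash
cat >> h.py <<'E'
from scipy.spatial.transform import Rotation as Ro
def pose():
    s=sense();return s,np.array(s["position"]),Ro.from_rotvec(s["ee_rot"]).as_matrix()
def need(g,yaw=None,ahead=.054):
    """tool-frame shift to bring the grasp point to g (tool vertical), and jaw yaw now"""
    s,p,R=pose();tgt=np.array(g)+[0,0,ahead]
    print("t",s["time_s"],"tcp",p.round(4),"tilt",np.degrees(np.arccos(-R[2,2])).round(2),"jaw yaw",np.degrees(np.arctan2(R[1,0],R[0,0])).round(1),"q6",np.round(s["joint_pos"],3),"w",round(s["width"],4),"F",np.round(s["contact_force"],1))
    print("R",R.round(3).tolist());print("tool shift",(R.T@(tgt-p)).round(4),"world",(tgt-p).round(4))
E
python3 - <<'E'
from h import *
need([.483,.225,.29])
ct=camera_model("top")
print("flask",onz(ct,190+587/2.9,155+85/2.9,.068),"ring",onz(ct,190+351/2.9,155+129/2.9,.06),"cap",onz(ct,190+121/2.9,155+164/2.9,.217))
c=camera_model("wrist");s,p,R=pose();T=np.array(c["world_from_camera"]);print("wristcam in tool",(R.T@(T[:3,3]-p)).round(4),(R.T@T[:3,:3]).round(3).tolist())
E
```

```text
t 0.1 tcp [ 0.191  -0.5947  0.3032] tilt 90.0 jaw yaw -72.2 q6 [-1.279  0.424  1.631 -0.     1.089 -0.019] w 0.0851 F [-0.4  0.2 -0. ]
R [[0.306, -0.0, 0.952], [-0.952, 0.001, 0.306], [-0.001, -1.0, 0.0]]
tool shift [-0.6911 -0.0398  0.5287] world [0.292  0.8197 0.0408]
flask [ 0.5616947  -0.21973659  0.068     ] ring [0.52424701 0.01847475 0.06      ] cap [0.48176931 0.22356835 0.217     ]
wristcam in tool [ 0.0001 -0.0688  0.0795] [[1.0, -0.0, 0.0], [0.0, 0.313, -0.95], [-0.0, 0.95, 0.313]]
```

move_arm([
  {"claw": 0.085,"az": -8.5},
  {"claw": 0.085,"az": 0},
  {"claw": 0.085},
  {"claw": 0.085},
  {"claw": 0.085},
], force=60)

```text
invalid input
```

```bash
python3 - <<'E'
from h import *
need([.483,.225,.29])
E
```

```text
t 0.1 tcp [ 0.191  -0.5947  0.3032] tilt 90.0 jaw yaw -72.2 q6 [-1.279  0.424  1.631 -0.     1.089 -0.019] w 0.0851 F [-0.4  0.2 -0. ]
R [[0.306, -0.0, 0.952], [-0.952, 0.001, 0.306], [-0.001, -1.0, 0.0]]
tool shift [-0.6911 -0.0398  0.5287] world [0.292  0.8197 0.0408]
```

Tool y is the approach direction (down), so turning about -y is anticlockwise from above.

move_arm([
  {"claw": 0.085,"tx": 0,"ty": -0.03,"tz": 0,"ax": 0,"ay": -8.5,"az": 0},
  {"claw": 0.085,"tx": 0,"ty": -0.03,"tz": 0,"ax": 0,"ay": -8.5,"az": 0},
  {"claw": 0.085,"tx": 0,"ty": 0,"tz": 0,"ax": 0,"ay": -8.5,"az": 0},
  {"claw": 0.085,"tx": 0,"ty": 0,"tz": 0,"ax": 0,"ay": -8.5,"az": 0},
  {"claw": 0.085,"tx": 0,"ty": 0,"tz": 0,"ax": 0,"ay": 0,"az": 0},
], force=60)

```text
time_s: 0.6
position: [0.1911, -0.5948, 0.3638]
ee_rot: [-1.507, 0.521, -0.52]
contact_force: [0.2, -0.9, -0.3]
width: 0.085
```

```bash
sed -i 's/-R\[2,2\]/-R[2,1]/' h.py; python3 - <<'E'
from h import *
need([.483,.225,.29])
E
```

```text
t 0.6 tcp [ 0.1911 -0.5948  0.3638] tilt 0.02 jaw yaw -38.1 q6 [-1.279  0.363  1.575  0.     1.204 -0.614] w 0.085 F [ 0.2 -0.9 -0.3]
R [[0.787, -0.0, 0.617], [-0.617, 0.0, 0.787], [-0.0, -1.0, 0.0]]
tool shift [-0.2764  0.0201  0.8252] world [ 0.2919  0.8198 -0.0198]
```

move_arm([
  {"claw": 0.085,"tx": 0,"ty": 0,"tz": 0.05,"ax": 0,"ay": 0,"az": 0},
  {"claw": 0.085,"tx": 0,"ty": 0,"tz": 0.05,"ax": 0,"ay": 0,"az": 0},
  {"claw": 0.085,"tx": 0,"ty": 0,"tz": 0.05,"ax": 0,"ay": 0,"az": 0},
  {"claw": 0.085,"tx": 0,"ty": 0,"tz": 0.05,"ax": 0,"ay": 0,"az": 0},
  {"claw": 0.085,"tx": 0,"ty": 0,"tz": 0.05,"ax": 0,"ay": 0,"az": 0},
])

```text
time_s: 1.1
position: [0.3464, -0.3968, 0.3636]
ee_rot: [-1.506, 0.526, -0.525]
contact_force: [-0.3, -0.1, -0.6]
width: 0.085
```

move_arm([
  {"claw": 0.085,"tx": 0,"ty": 0,"tz": 0.05,"ax": 0,"ay": 0,"az": 0},
  {"claw": 0.085,"tx": 0,"ty": 0,"tz": 0.05,"ax": 0,"ay": 0,"az": 0},
  {"claw": 0.085,"tx": 0,"ty": 0,"tz": 0.05,"ax": 0,"ay": 0,"az": 0},
  {"claw": 0.085,"tx": -0.02,"ty": 0,"tz": 0.045,"ax": 0,"ay": 0,"az": 0},
  {"claw": 0.085,"tx": -0.02,"ty": 0,"tz": 0.045,"ax": 0,"ay": 0,"az": 0},
])

```text
time_s: 1.6
position: [0.4632, -0.1832, 0.3634]
ee_rot: [-1.506, 0.526, -0.525]
contact_force: [0.1, -0.1, 0.5]
width: 0.0853
```

move_arm([
  {"claw": 0.085,"tx": -0.03,"ty": 0,"tz": 0.04,"ax": 0,"ay": 0,"az": 0},
  {"claw": 0.085,"tx": -0.03,"ty": 0,"tz": 0.04,"ax": 0,"ay": 0,"az": 0},
  {"claw": 0.085,"tx": -0.03,"ty": 0,"tz": 0.04,"ax": 0,"ay": 0,"az": 0},
  {"claw": 0.085,"tx": -0.03,"ty": 0,"tz": 0.04,"ax": 0,"ay": 0,"az": 0},
  {"claw": 0.085,"tx": -0.03,"ty": 0,"tz": 0.04,"ax": 0,"ay": 0,"az": 0},
])

```text
time_s: 2.1
position: [0.4679, 0.0667, 0.3638]
ee_rot: [-1.506, 0.526, -0.525]
contact_force: [0.9, 0.2, 0.5]
width: 0.0848
```

```bash
python3 - <<'E'
from h import *
need([.482,.224,.29])
E
```

```text
t 2.1 tcp [0.4679 0.0667 0.3638] tilt 0.02 jaw yaw -38.5 q6 [ 0.116  0.122  1.895 -0.     1.125  0.788] w 0.0848 F [0.9 0.2 0.5]
R [[0.783, -0.0, 0.622], [-0.622, -0.0, 0.783], [-0.0, -1.0, -0.0]]
tool shift [-0.0868  0.0197  0.1319] world [ 0.0141  0.1573 -0.0198]
```

move_arm([
  {"claw": 0.085,"tx": -0.022,"ty": 0,"tz": 0.033,"ax": 0,"ay": 0,"az": 0},
  {"claw": 0.085,"tx": -0.022,"ty": 0,"tz": 0.033,"ax": 0,"ay": 0,"az": 0},
  {"claw": 0.085,"tx": -0.022,"ty": 0,"tz": 0.033,"ax": 0,"ay": 0,"az": 0},
  {"claw": 0.085,"tx": -0.021,"ty": 0,"tz": 0.033,"ax": 0,"ay": 0,"az": 0},
  {"claw": 0.085,"tx": 0,"ty": 0,"tz": 0,"ax": 0,"ay": 0,"az": 0},
])

```text
time_s: 2.6
position: [0.4818, 0.226, 0.3635]
ee_rot: [-1.506, 0.522, -0.522]
contact_force: [-0.6, -0.7, 0.5]
width: 0.085
```

```bash
python3 - <<'E'
from h import *
need([.482,.224,.21])
c=camera_model("wrist");im=grab_frame("wrist")[:,:,::-1].copy();cv2.imwrite("pics/w1.png",im)
g=cv2.cvtColor(im,cv2.COLOR_BGR2GRAY);u,v=proj(c,[.482,.224,.222]);print("expected",u,v)
E
```

```text
t 2.6 tcp [0.4818 0.226  0.3635] tilt 0.06 jaw yaw -38.2 q6 [4.160e-01 2.180e-01 1.777e+00 1.000e-03 1.146e+00 1.083e+00] w 0.085 F [-0.6 -0.7  0.5]
R [[0.786, 0.0, 0.619], [-0.619, 0.001, 0.786], [-0.001, -1.0, 0.001]]
tool shift [ 0.0015  0.0995 -0.0016] world [ 0.0002 -0.002  -0.0995]
expected 327.01968610370153 218.7717642386421
```

View pics/w1.png

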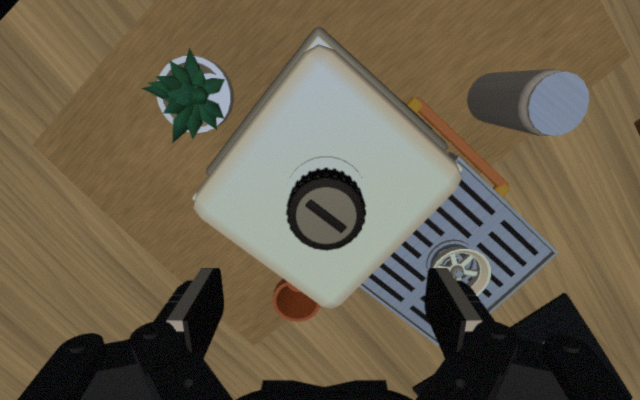

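The wrist picture shows the cap centred at about (327,213) with its slot running diagonally, between the open fingers. The ring is at about (462,271).

```bash
python3 - <<'E'
from h import *
c=camera_model("wrist")
p=onz(c,326.5,213,.222);print(p);a=onz(c,287,213,.222);b=onz(c,366,213,.222);print("dia",np.linalg.norm(a-b))
need([p[0],p[1],.209]);print("ring rim",onz(c,462,271,.064))
E
```

```text
[0.48368163 0.22522006 0.222     ]
dia 0.049488242139064734
t 2.65 tcp [0.4815 0.2241 0.3633] tilt 0.05 jaw yaw -38.2 q6 [0.413 0.217 1.779 0.    1.147 1.08 ] w 0.0854 F [-0.6 -0.5 -0.3]
R [[0.786, -0.001, 0.619], [-0.619, -0.0, 0.786], [-0.0, -1.0, -0.001]]
tool shift [0.0011 0.1003 0.0023] world [ 0.0022  0.0011 -0.1003]
ring rim [0.52865485 0.02337493 0.064     ]
```

move_arm([
  {"claw": 0.085,"tx": 0.001,"ty": 0.04,"tz": 0.002,"ax": 0,"ay": 0,"az": 0},
  {"claw": 0.085,"tx": 0,"ty": 0.04,"tz": 0,"ax": 0,"ay": 0,"az": 0},
  {"claw": 0.085,"tx": 0,"ty": 0.02,"tz": 0,"ax": 0,"ay": 0,"az": 0},
  {"claw": 0.04,"tx": 0,"ty": 0,"tz": 0,"ax": 0,"ay": 0,"az": 0},
  {"claw": 0.04,"tx": 0,"ty": 0,"tz": 0,"ax": 0,"ay": 0,"az": 0},
], force=60)

```text
time_s: 3.15
position: [0.4839, 0.2225, 0.2642]
ee_rot: [-1.507, 0.524, -0.523]
contact_force: [0.3, -0.0, -0.5]
width: 0.0583
```

move_arm([
  {"claw": 0.04,"tx": 0,"ty": 0,"tz": 0,"ax": 0,"ay": 0,"az": 0},
  {"claw": 0.04,"tx": 0,"ty": 0,"tz": 0,"ax": 0,"ay": 0,"az": 0},
  {"claw": 0.04,"tx": 0,"ty": 0,"tz": 0,"ax": 0,"ay": 0,"az": 0},
  {"claw": 0.04,"tx": 0,"ty": 0,"tz": 0,"ax": 0,"ay": 0,"az": 0},
  {"claw": 0.04,"tx": 0,"ty": 0,"tz": 0,"ax": 0,"ay": 0,"az": 0},
])

```text
time_s: 3.65
position: [0.4822, 0.2242, 0.2658]
ee_rot: [-1.505, 0.526, -0.521]
contact_force: [-11.1, 6.8, 5.9]
width: 0.0483
```

```bash
python3 - <<'E'
from h import *
need([.4837,.2252,.209])
E
```

```text
t 3.65 tcp [0.4822 0.2242 0.2658] tilt 0.22 jaw yaw -38.3 q6 [0.411 0.338 1.866 0.004 0.939 1.077] w 0.0483 F [-11.1   6.8   5.9]
R [[0.785, -0.003, 0.62], [-0.62, 0.003, 0.785], [-0.004, -1.0, 0.0]]
tool shift [0.0006 0.0028 0.0018] world [ 0.0015  0.001  -0.0028]
```

move_arm([
  {"claw": 0.04,"tx": -0.001,"ty": 0,"tz": 0.001,"ax": 0,"ay": -7,"az": 0},
  {"claw": 0.04,"tx": 0,"ty": 0,"tz": 0,"ax": 0,"ay": -7,"az": 0},
  {"claw": 0.04,"tx": 0,"ty": 0,"tz": 0,"ax": 0,"ay": -7,"az": 0},
  {"claw": 0.04,"tx": 0,"ty": 0,"tz": 0,"ax": 0,"ay": -7,"az": 0},
  {"claw": 0.04,"tx": 0,"ty": 0,"tz": 0,"ax": 0,"ay": -7,"az": 0},
])

```text
time_s: 4.15
position: [0.4832, 0.2239, 0.2658]
ee_rot: [-1.571, 0.041, -0.041]
contact_force: [-3.7, -3.3, 3.6]
width: 0.0487
```

```bash
python3 - <<'E'
from h import *
need([.4837,.2252,.209]);print(sense()["torque"])
E
```

```text
t 4.15 tcp [0.4832 0.2239 0.2658] tilt 0.02 jaw yaw -3.0 q6 [ 0.412  0.339  1.864 -0.     0.938  0.464] w 0.0487 F [-3.7 -3.3  3.6]
R [[0.999, -0.0, 0.052], [-0.052, -0.0, 0.999], [-0.0, -1.0, -0.0]]
tool shift [0.0004 0.0028 0.0013] world [ 0.0005  0.0013 -0.0028]
[-0.52013259  0.89222905 -0.10895393]
```

Torque is about 0.11 N m, so the cap is turning with the gripper.

move_arm([
  {"claw": 0.04,"tx": 0,"ty": 0,"tz": 0,"ax": 0,"ay": -7,"az": 0},
  {"claw": 0.04,"tx": 0,"ty": 0,"tz": 0,"ax": 0,"ay": -7,"az": 0},
  {"claw": 0.04,"tx": 0,"ty": 0,"tz": 0,"ax": 0,"ay": -7,"az": 0},
  {"claw": 0.04,"tx": 0,"ty": 0,"tz": 0,"ax": 0,"ay": -7,"az": 0},
  {"claw": 0.04,"tx": 0,"ty": 0,"tz": 0,"ax": 0,"ay": -7,"az": 0},
])

```text
time_s: 4.65
position: [0.4843, 0.2242, 0.2659]
ee_rot: [-1.526, -0.44, 0.436]
contact_force: [2.3, -2.3, -1.5]
width: 0.0485
```

move_arm([
  {"claw": 0.04,"tx": 0,"ty": 0,"tz": 0,"ax": 0,"ay": -7,"az": 0},
  {"claw": 0.04,"tx": 0,"ty": 0,"tz": 0,"ax": 0,"ay": -7,"az": 0},
  {"claw": 0.04,"tx": 0,"ty": 0,"tz": 0,"ax": 0,"ay": -7,"az": 0},
  {"claw": 0.04,"tx": 0,"ty": 0,"tz": 0,"ax": 0,"ay": -7,"az": 0},
  {"claw": 0.04,"tx": 0,"ty": 0,"tz": 0,"ax": 0,"ay": -7,"az": 0},
])

```text
time_s: 5.15
position: [0.4851, 0.225, 0.2659]
ee_rot: [-1.374, -0.913, 0.905]
contact_force: [3.9, 3.5, -5.5]
width: 0.0483
```

move_arm([
  {"claw": 0.085,"tx": 0,"ty": 0,"tz": 0,"ax": 0,"ay": 0,"az": 0},
  {"claw": 0.085,"tx": 0,"ty": 0,"tz": 0,"ax": 0,"ay": 0,"az": 0},
  {"claw": 0.085,"tx": 0,"ty": 0,"tz": 0,"ax": 0,"ay": 0,"az": 0},
  {"claw": 0.085,"tx": 0,"ty": 0,"tz": 0,"ax": 0,"ay": 0,"az": 0},
  {"claw": 0.085,"tx": 0,"ty": 0,"tz": 0,"ax": 0,"ay": 0,"az": 0},
])

```text
time_s: 5.65
position: [0.4836, 0.2246, 0.2641]
ee_rot: [-1.374, -0.906, 0.905]
contact_force: [0.2, 0.3, 0.2]
width: 0.0851
```

move_arm([
  {"claw": 0.085,"tx": 0,"ty": -0.03,"tz": 0,"ax": 0,"ay": 0,"az": 0},
  {"claw": 0.085,"tx": 0,"ty": -0.035,"tz": 0,"ax": 0,"ay": 0,"az": 0},
  {"claw": 0.085,"tx": 0,"ty": -0.035,"tz": 0,"ax": 0,"ay": 0,"az": 0},
  {"claw": 0.085,"tx": 0,"ty": 0,"tz": 0,"ax": 0,"ay": 0,"az": 0},
  {"claw": 0.085,"tx": 0,"ty": 0,"tz": 0,"ax": 0,"ay": 0,"az": 0},
])

```text
time_s: 6.15
position: [0.4836, 0.2247, 0.3646]
ee_rot: [-1.374, -0.907, 0.905]
contact_force: [-0.3, -0.9, -0.5]
width: 0.085
```

```bash
python3 - <<'E'
from h import *
c=camera_model("wrist");im=grab_frame("wrist")[:,:,::-1].copy();cv2.imwrite("pics/w2.png",im)
a,b=onz(camera_model("top"),220,208,.222),0
need([.5617,-.2197,.20]);print(c["world_from_camera"][:3])
E
```

```text
t 6.2 tcp [0.4832 0.2245 0.3634] tilt 0.04 jaw yaw 66.8 q6 [ 0.413  0.22   1.775 -0.     1.147 -0.753] w 0.0851 F [-0.5 -0.  -0.3]
R [[0.394, -0.001, -0.919], [0.919, -0.0, 0.394], [-0.0, -1.0, 0.0]]
tool shift [-0.3772  0.1095 -0.2473] world [ 0.0785 -0.4442 -0.1094]
[[ 0.39410586 -0.87248397 -0.28888111  0.40884358]
 [ 0.91906415  0.3745723   0.12254259  0.25599388]
 [ 0.00129041 -0.31379502  0.94948987  0.43331136]]
```

View pics/w2.png

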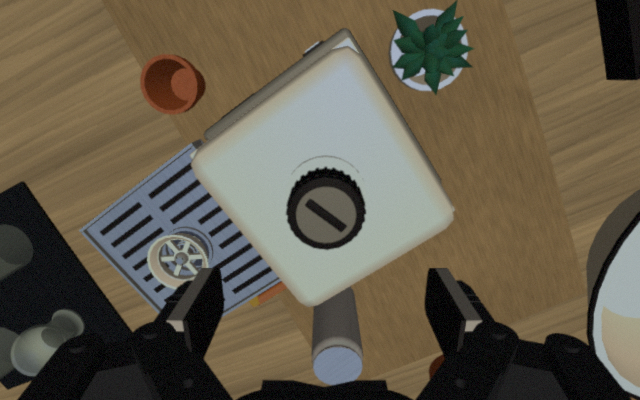

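The slot looks the same in the gripper frame after the gripper turned 105°, so the cap turned with it by about 1.83 rad. Now to the flask.

move_arm([
  {"claw": 0.085,"tx": -0.038,"ty": 0,"tz": -0.025,"ax": 0,"ay": 0,"az": 0},
  {"claw": 0.085,"tx": -0.038,"ty": 0,"tz": -0.025,"ax": 0,"ay": 0,"az": 0},
  {"claw": 0.085,"tx": -0.038,"ty": 0,"tz": -0.025,"ax": 0,"ay": 0,"az": 0},
  {"claw": 0.085,"tx": -0.038,"ty": 0,"tz": -0.025,"ax": 0,"ay": 0,"az": 0},
  {"claw": 0.085,"tx": -0.038,"ty": 0,"tz": -0.025,"ax": 0,"ay": 0,"az": 0},
])

```text
time_s: 6.7
position: [0.5229, -0.001, 0.3622]
ee_rot: [-1.372, -0.904, 0.908]
contact_force: [0.9, 1.1, -0.7]
width: 0.085
```

move_arm([
  {"claw": 0.085,"tx": -0.038,"ty": 0,"tz": -0.025,"ax": 0,"ay": 0,"az": 0},
  {"claw": 0.085,"tx": -0.038,"ty": 0,"tz": -0.025,"ax": 0,"ay": 0,"az": 0},
  {"claw": 0.085,"tx": -0.038,"ty": 0,"tz": -0.025,"ax": 0,"ay": 0,"az": 0},
  {"claw": 0.085,"tx": -0.038,"ty": 0,"tz": -0.025,"ax": 0,"ay": 0,"az": 0},
  {"claw": 0.085,"tx": -0.035,"ty": 0,"tz": -0.022,"ax": 0,"ay": 0,"az": 0},
])

```text
time_s: 7.2
position: [0.5616, -0.2211, 0.3619]
ee_rot: [-1.372, -0.904, 0.907]
contact_force: [0.9, -0.2, 0.7]
width: 0.0851
```

move_arm([
  {"claw": 0.085,"tx": 0,"ty": 0,"tz": 0,"ax": 0,"ay": 7,"az": 0},
  {"claw": 0.085,"tx": 0,"ty": 0,"tz": 0,"ax": 0,"ay": 7,"az": 0},
  {"claw": 0.085,"tx": 0,"ty": 0,"tz": 0,"ax": 0,"ay": 7,"az": 0},
  {"claw": 0.085,"tx": 0,"ty": 0,"tz": 0,"ax": 0,"ay": 0,"az": 0},
  {"claw": 0.085,"tx": 0,"ty": 0,"tz": 0,"ax": 0,"ay": 0,"az": 0},
])

```text
time_s: 7.7
position: [0.5617, -0.219, 0.3626]
ee_rot: [-1.477, -0.626, 0.628]
contact_force: [0.6, -0.5, 0.5]
width: 0.0848
```

```bash
python3 - <<'E'
from h import *
need([.5617,-.2197,.068])
c=camera_model("wrist");im=grab_frame("wrist")[:,:,::-1].copy();cv2.imwrite("pics/w3.png",im)
print("expect ball mid",proj(c,[.5617,-.2197,.068]),"ring",proj(c,[.524,.0185,.064]))
E
```

```text
t 7.7 tcp [ 0.5617 -0.219   0.3626] tilt 0.13 jaw yaw 46.0 q6 [-0.391  0.331  1.625 -0.     1.188 -1.194] w 0.0848 F [ 0.6 -0.5  0.5]
R [[0.695, -0.002, -0.719], [0.719, 0.001, 0.695], [-0.001, -1.0, 0.002]]
tool shift [-0.0003  0.2406 -0.001 ] world [-0.     -0.0007 -0.2406]
expect ball mid [324.40095653 166.35830881] ring [482.94150592 -39.45514908]
```

View pics/w3.png

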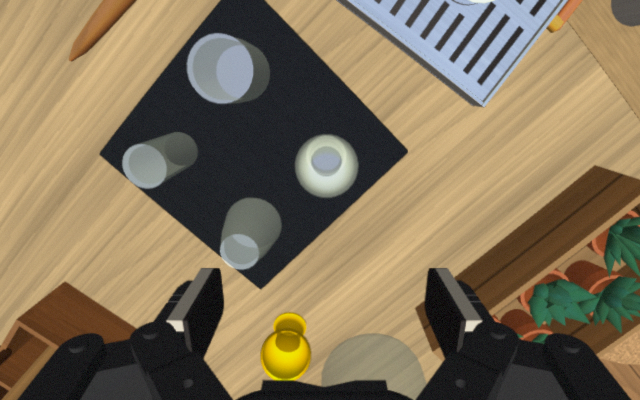

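The ball is at about (327,166), 62 px across, in line with the estimate. I'll fit it and go down.

```bash
python3 - <<'E'
from h import *
c=camera_model("wrist");im=cv2.imread("pics/w3.png");g=cv2.cvtColor(im,cv2.COLOR_BGR2GRAY)
m=np.zeros_like(g);m[120:210,285:370]=(g[120:210,285:370]>75)*255
cs=[k for k in cv2.findContours(m,0,2)[0] if cv2.contourArea(k)>800]
for k in cs:
    e=cv2.minEnclosingCircle(k);x,y,w,h=cv2.boundingRect(k);print(e,(x,y,w,h))
    if e[1]<40: p=onz(c,*e[0],.068);print(p,"dia",2*e[1]/c["camera_matrix"][0][0]*(c["world_from_camera"][2][3]-.068)/.95);need([p[0],p[1],.065])
E
```

```text
((326.2113342285156, 165.54124450683594), 31.82123374938965) (295, 134, 63, 64)
[ 0.5627183  -0.21784697  0.068     ] dia 0.0681972757155927
t 7.75 tcp [ 0.5618 -0.219   0.3629] tilt 0.1 jaw yaw 46.0 q6 [-0.391  0.331  1.625  0.     1.188 -1.194] w 0.0852 F [-0.5 -0.   0.1]
R [[0.695, -0.002, -0.719], [0.719, 0.001, 0.695], [-0.001, -1.0, 0.002]]
tool shift [ 0.0016  0.2439 -0.0003] world [ 0.0009  0.0011 -0.2439]
```

move_arm([
  {"claw": 0.085,"tx": 0.0015,"ty": 0.05,"tz": 0,"ax": 0,"ay": 0,"az": 0},
  {"claw": 0.085,"tx": 0,"ty": 0.05,"tz": 0,"ax": 0,"ay": 0,"az": 0},
  {"claw": 0.085,"tx": 0,"ty": 0.05,"tz": 0,"ax": 0,"ay": 0,"az": 0},
  {"claw": 0.085,"tx": 0,"ty": 0.03,"tz": 0,"ax": 0,"ay": 0,"az": 0},
  {"claw": 0.085,"tx": 0,"ty": 0,"tz": 0,"ax": 0,"ay": 0,"az": 0},
])

```text
time_s: 8.25
position: [0.5605, -0.2168, 0.1792]
ee_rot: [-1.472, -0.621, 0.631]
contact_force: [-1.2, -0.5, 0.0]
width: 0.0852
```

move_arm([
  {"claw": 0.085,"tx": 0,"ty": 0.025,"tz": 0,"ax": 0,"ay": 0,"az": 0},
  {"claw": 0.085,"tx": 0,"ty": 0.02,"tz": 0,"ax": 0,"ay": 0,"az": 0},
  {"claw": 0.085,"tx": 0,"ty": 0.018,"tz": 0,"ax": 0,"ay": 0,"az": 0},
  {"claw": 0.085,"tx": 0,"ty": 0,"tz": 0,"ax": 0,"ay": 0,"az": 0},
  {"claw": 0.085,"tx": 0,"ty": 0,"tz": 0,"ax": 0,"ay": 0,"az": 0},
])

```text
time_s: 8.75
position: [0.564, -0.2184, 0.1225]
ee_rot: [-1.48, -0.627, 0.625]
contact_force: [0.5, -0.6, 0.8]
width: 0.0846
```

```bash
python3 - <<'E'
from h import *
need([.5627,-.2178,.065])
E
```

```text
t 8.75 tcp [ 0.564  -0.2184  0.1225] tilt 0.1 jaw yaw 45.9 q6 [-0.389  0.643  1.766 -0.     0.731 -1.189] w 0.0846 F [ 0.5 -0.6  0.8]
R [[0.696, 0.002, -0.718], [0.718, -0.001, 0.696], [0.001, -1.0, -0.002]]
tool shift [-0.0005  0.0035  0.0014] world [-0.0013  0.0006 -0.0035]
```

move_arm([
  {"claw": 0.085,"tx": 0,"ty": 0.003,"tz": 0.001,"ax": 0,"ay": 0,"az": 0},
  {"claw": 0.05,"tx": 0,"ty": 0,"tz": 0,"ax": 0,"ay": 0,"az": 0},
  {"claw": 0.05,"tx": 0,"ty": 0,"tz": 0,"ax": 0,"ay": 0,"az": 0},
  {"claw": 0.05,"tx": 0,"ty": 0,"tz": 0,"ax": 0,"ay": 0,"az": 0},
  {"claw": 0.05,"tx": 0,"ty": 0,"tz": 0,"ax": 0,"ay": 0,"az": 0},
], force=60)

```text
time_s: 9.25
position: [0.5629, -0.2176, 0.1194]
ee_rot: [-1.48, -0.626, 0.624]
contact_force: [-0.7, 1.2, 7.4]
width: 0.0639
```

move_arm([
  {"claw": 0.05,"tx": 0,"ty": 0,"tz": 0,"ax": 0,"ay": 0,"az": 0},
  {"claw": 0.05,"tx": 0,"ty": 0,"tz": 0,"ax": 0,"ay": 0,"az": 0},
  {"claw": 0.05,"tx": 0,"ty": 0,"tz": 0,"ax": 0,"ay": 0,"az": 0},
  {"claw": 0.05,"tx": 0,"ty": 0,"tz": 0,"ax": 0,"ay": 0,"az": 0},
  {"claw": 0.05,"tx": 0,"ty": 0,"tz": 0,"ax": 0,"ay": 0,"az": 0},
])

```text
time_s: 9.75
position: [0.5629, -0.2176, 0.1194]
ee_rot: [-1.48, -0.626, 0.624]
contact_force: [-1.5, 1.9, 8.2]
width: 0.0635
```

```bash
python3 - <<'E'
from h import *
need([.5627,-.2178,.065])
E
```

```text
t 9.75 tcp [ 0.5629 -0.2176  0.1194] tilt 0.08 jaw yaw 45.8 q6 [-0.389  0.646  1.769 -0.     0.724 -1.188] w 0.0635 F [-1.5  1.9  8.2]
R [[0.697, 0.001, -0.717], [0.717, -0.001, 0.697], [0.001, -1.0, -0.001]]
tool shift [-0.0003  0.0004 -0.    ] world [-0.0002 -0.0002 -0.0004]
```

move_arm([
  {"claw": 0.05,"tx": 0,"ty": -0.005,"tz": 0,"ax": 0,"ay": 0,"az": 0},
  {"claw": 0.05,"tx": 0,"ty": -0.01,"tz": 0,"ax": 0,"ay": 0,"az": 0},
  {"claw": 0.05,"tx": 0,"ty": -0.015,"tz": 0,"ax": 0,"ay": 0,"az": 0},
  {"claw": 0.05,"tx": 0,"ty": -0.02,"tz": 0,"ax": 0,"ay": 0,"az": 0},
  {"claw": 0.05,"tx": 0,"ty": -0.02,"tz": 0,"ax": 0,"ay": 0,"az": 0},
], force=70)

```text
time_s: 10.25
position: [0.5624, -0.2174, 0.1896]
ee_rot: [-1.479, -0.625, 0.625]
contact_force: [1.0, 0.2, -1.3]
width: 0.0635
```

move_arm([
  {"claw": 0.05,"tx": 0,"ty": -0.02,"tz": 0,"ax": 0,"ay": 0,"az": 0},
  {"claw": 0.05,"tx": 0,"ty": -0.02,"tz": 0,"ax": 0,"ay": 0,"az": 0},
  {"claw": 0.05,"tx": 0,"ty": -0.01,"tz": 0,"ax": 0,"ay": 0,"az": 0},
  {"claw": 0.05,"tx": 0,"ty": 0,"tz": 0,"ax": 0,"ay": 0,"az": 0},
  {"claw": 0.05,"tx": 0,"ty": 0,"tz": 0,"ax": 0,"ay": 0,"az": 0},
])

```text
time_s: 10.75
position: [0.5622, -0.2173, 0.2378]
ee_rot: [-1.479, -0.625, 0.625]
contact_force: [-0.2, -0.1, -0.8]
width: 0.0634
```

```bash
python3 - <<'E'
from h import *
need([.524,.0185,.185])
im=grab_frame("wrist")[:,:,::-1];s=grab_frame("side")[:,:,::-1]
a=cv2.resize(im[200:],(800,250));b=cv2.resize(s[110:250,280:460],None,fx=2.4,fy=2.4,interpolation=cv2.INTER_CUBIC)
w=np.zeros((600,800,3),np.uint8);w[:250]=a;w[250:250+b.shape[0],:b.shape[1]]=b
cv2.imwrite("pics/h1.png",w)
E
```

```text
t 10.75 tcp [ 0.5622 -0.2173  0.2378] tilt 0.01 jaw yaw 45.8 q6 [-0.389  0.472  1.727 -0.     0.943 -1.188] w 0.0634 F [-0.2 -0.1 -0.8]
R [[0.697, -0.0, -0.717], [0.717, 0.0, 0.697], [-0.0, -1.0, 0.0]]
tool shift [ 0.1425 -0.0012  0.1917] world [-0.0382  0.2358  0.0012]
```

View pics/h1.png

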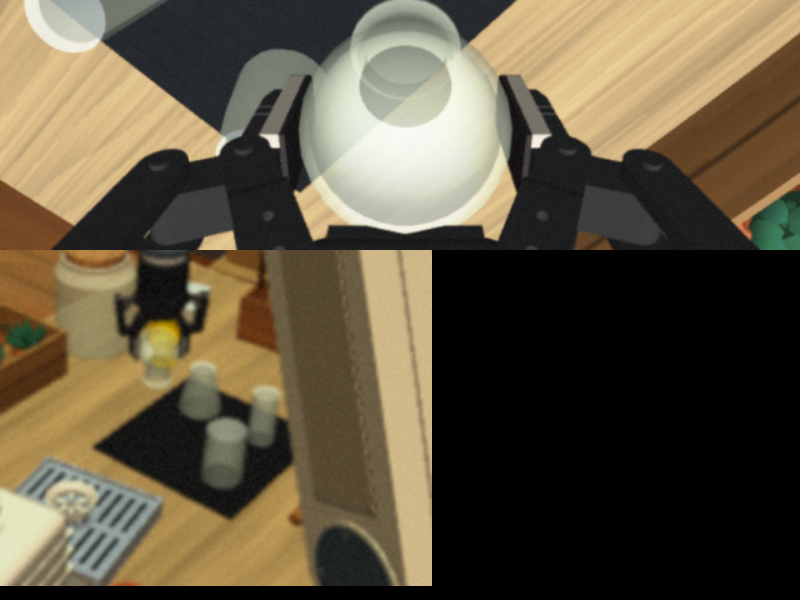

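The flask is held upright, mouth down, between the pads, and the other three glasses are untouched. I'll go part of the way to the ring and take a closer look.

move_arm([
  {"claw": 0.05,"tx": 0.02,"ty": 0,"tz": 0.027,"ax": 0,"ay": 0,"az": 0},
  {"claw": 0.05,"tx": 0.02,"ty": 0,"tz": 0.027,"ax": 0,"ay": 0,"az": 0},
  {"claw": 0.05,"tx": 0.02,"ty": 0,"tz": 0.027,"ax": 0,"ay": 0,"az": 0},
  {"claw": 0.05,"tx": 0.02,"ty": 0,"tz": 0.027,"ax": 0,"ay": 0,"az": 0},
  {"claw": 0.05,"tx": 0,"ty": 0,"tz": 0,"ax": 0,"ay": 0,"az": 0},
])

```text
time_s: 11.35
position: [0.5392, -0.0816, 0.2367]
ee_rot: [-1.476, -0.625, 0.629]
contact_force: [-0.0, -0.3, -1.4]
width: 0.0637
```

```bash
python3 - <<'E'
from h import *
need([.524,.0185,.185])
c=camera_model("wrist");im=grab_frame("wrist")[:,:,::-1].copy();cv2.imwrite("pics/w4.png",im)
print("ring expect",proj(c,[.524,.0185,.064]))
def fit(im,c,x0,x1,y0,y1,tag):
    h=cv2.cvtColor(im,cv2.COLOR_BGR2HSV);m=np.zeros(im.shape[:2],np.uint8)
    r=h[y0:y1,x0:x1];m[y0:y1,x0:x1]=((r[...,0]<40)&(r[...,1]>15)&(r[...,2]>140))*255
    P=np.vstack([k for k in cv2.findContours(m,0,2)[0] if cv2.contourArea(k)>15]);e=cv2.fitEllipse(cv2.convexHull(P));print(tag,e,onz(c,*e[0],.064))
u,v=map(int,proj(c,[.524,.0185,.064]))
fit(im,c,max(u-60,0),u+60,max(v-60,0),v+60,"w4")
fit(cv2.imread("pics/top0.png"),camera_model("top"),296,328,184,216,"top")
w2=cv2.imread("pics/w2.png");c2=dict(c);T=np.eye(4);T[:3]=[[ 0.39410586,-0.87248397,-0.28888111,0.40884358],[0.91906415,0.3745723,0.12254259,0.25599388],[0.00129041,-0.31379502,0.94948987,0.43331136]];c2["world_from_camera"]=T
fit(w2,c2,140,220,226,300,"w2")
E
```

```text
t 11.35 tcp [ 0.5392 -0.0816  0.2367] tilt 0.22 jaw yaw 46.0 q6 [-1.720e-01  3.990e-01  1.855e+00  1.000e-03  8.920e-01 -9.750e-01] w 0.0637 F [-0.  -0.3 -1.4]
R [[0.695, -0.004, -0.719], [0.719, 0.001, 0.695], [-0.002, -1.0, 0.004]]
tool shift [ 0.0614 -0.0021  0.0805] world [-0.0152  0.1001  0.0023]
ring expect [420.08922703  85.75968322]
w4 ((421.2607421875, 81.42646789550781), (101.36042022705078, 110.1036605834961), 25.8117733001709) [0.52244574 0.02078872 0.064     ]
top ((310.4851379394531, 199.05552673339844), (22.173412322998047, 23.257762908935547), 14.004983901977539) [0.52511787 0.02003096 0.064     ]
w2 ((177.49209594726562, 261.6568908691406), (48.93263244628906, 59.2667121887207), 117.5409927368164) [0.52244872 0.0221124  0.064     ]
```

View pics/w4.png

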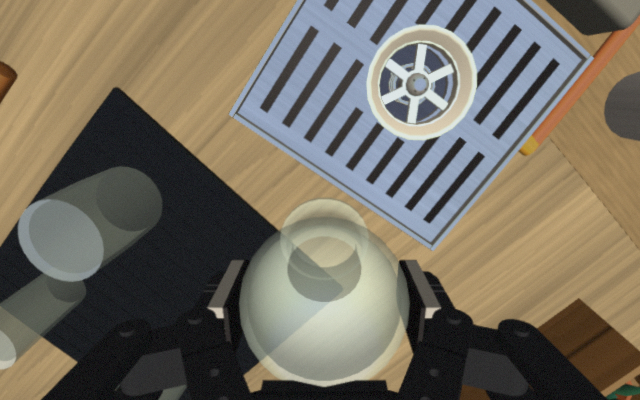

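The ring is at about (421,82). Three views agree on (0.523, 0.021) within 2 mm, and it lies 0.208 m from the cap against the given 0.210. Moving over it and lowering the mouth to about 0.085.

move_arm([
  {"claw": 0.05,"tx": 0.02,"ty": 0,"tz": 0.026,"ax": 0,"ay": 0,"az": 0},
  {"claw": 0.05,"tx": 0.02,"ty": 0,"tz": 0.026,"ax": 0,"ay": 0,"az": 0},
  {"claw": 0.05,"tx": 0.0225,"ty": 0,"tz": 0.031,"ax": 0,"ay": 0,"az": 0},
  {"claw": 0.05,"tx": 0,"ty": 0.02,"tz": 0,"ax": 0,"ay": 0,"az": 0},
  {"claw": 0.05,"tx": 0,"ty": 0.02,"tz": 0,"ax": 0,"ay": 0,"az": 0},
])

```text
time_s: 11.9
position: [0.5254, 0.0182, 0.1976]
ee_rot: [-1.479, -0.627, 0.625]
contact_force: [0.2, -0.7, -2.8]
width: 0.0634
```

move_arm([
  {"claw": 0.05,"tx": 0,"ty": 0,"tz": 0,"ax": 0,"ay": 0,"az": 0},
  {"claw": 0.05,"tx": 0,"ty": 0,"tz": 0,"ax": 0,"ay": 0,"az": 0},
  {"claw": 0.05,"tx": 0,"ty": 0,"tz": 0,"ax": 0,"ay": 0,"az": 0},
  {"claw": 0.05,"tx": 0,"ty": 0,"tz": 0,"ax": 0,"ay": 0,"az": 0},
  {"claw": 0.05,"tx": 0,"ty": 0,"tz": 0,"ax": 0,"ay": 0,"az": 0},
])

```text
time_s: 12.4
position: [0.5253, 0.0176, 0.1987]
ee_rot: [-1.48, -0.626, 0.624]
contact_force: [-0.8, 0.1, -2.2]
width: 0.0634
```

```bash
python3 - <<'E'
from h import *
need([.523,.021,.1074])
c=camera_model("wrist");im=grab_frame("wrist")[:,:,::-1].copy();t=grab_frame("side")[:,:,::-1]
a=cv2.resize(im[130:],(640,270));b=cv2.resize(t[160:265,260:380],None,fx=3,fy=3,interpolation=cv2.INTER_CUBIC)
w=np.zeros((600,800,3),np.uint8);w[:270,:640]=a;w[275:275+b.shape[0],:b.shape[1]]=b;cv2.imwrite("pics/h2.png",w)
print("ring expect in wrist",proj(c,[.523,.021,.064]),proj(c,[.523,.021,.085]))
E
```

```text
t 12.4 tcp [0.5253 0.0176 0.1987] tilt 0.08 jaw yaw 45.8 q6 [ 0.011  0.432  1.921 -0.     0.787 -0.788] w 0.0634 F [-0.8  0.1 -2.2]
R [[0.697, 0.001, -0.717], [0.717, 0.0, 0.697], [0.001, -1.0, -0.001]]
tool shift [0.0008 0.0373 0.004 ] world [-0.0023  0.0034 -0.0373]
ring expect in wrist [326.39828616 216.0455916 ] [326.68650807 229.49645545]
```

View pics/h2.png

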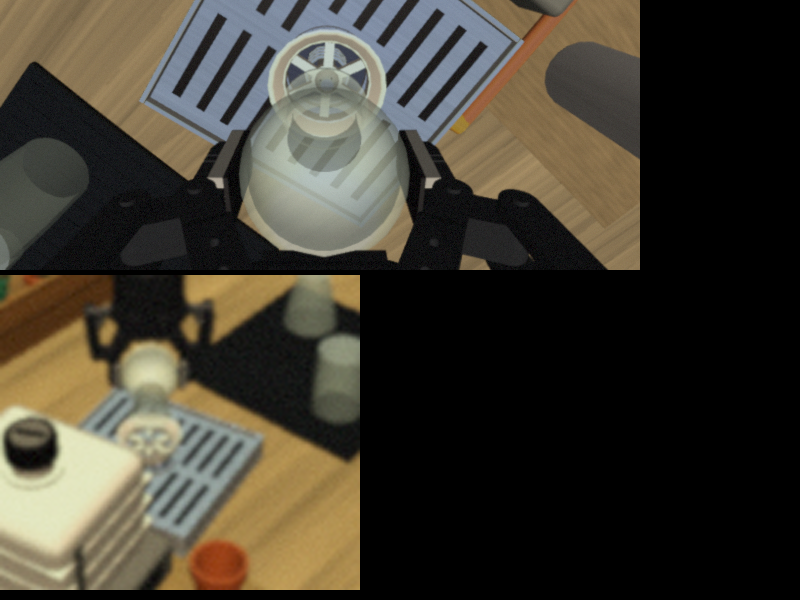

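The mouth hangs just above the ring. The ring appears at (327,216), exactly as predicted. Correcting 4 mm and lowering to just above the bars.

move_arm([
  {"claw": 0.05,"tx": 0.001,"ty": 0,"tz": 0.004,"ax": 0,"ay": 0,"az": 0},
  {"claw": 0.05,"tx": 0,"ty": 0.007,"tz": 0,"ax": 0,"ay": 0,"az": 0},
  {"claw": 0.05,"tx": 0,"ty": 0.007,"tz": 0,"ax": 0,"ay": 0,"az": 0},
  {"claw": 0.05,"tx": 0,"ty": 0.006,"tz": 0,"ax": 0,"ay": 0,"az": 0},
  {"claw": 0.05,"tx": 0,"ty": 0,"tz": 0,"ax": 0,"ay": 0,"az": 0},
])

```text
time_s: 13.0
position: [0.522, 0.0214, 0.1767]
ee_rot: [-1.478, -0.623, 0.627]
contact_force: [-0.5, -0.5, -3.3]
width: 0.0632
```

move_arm([
  {"claw": 0.05,"tx": 0,"ty": 0.004,"tz": 0,"ax": 0,"ay": 0,"az": 0},
  {"claw": 0.05,"tx": 0,"ty": 0.004,"tz": 0,"ax": 0,"ay": 0,"az": 0},
  {"claw": 0.05,"tx": 0,"ty": 0.003,"tz": 0,"ax": 0,"ay": 0,"az": 0},
  {"claw": 0.05,"tx": 0,"ty": 0,"tz": 0,"ax": 0,"ay": 0,"az": 0},
  {"claw": 0.05,"tx": 0,"ty": 0,"tz": 0,"ax": 0,"ay": 0,"az": 0},
])

```text
time_s: 13.5
position: [0.5227, 0.0214, 0.1669]
ee_rot: [-1.479, -0.625, 0.625]
contact_force: [0.2, 0.0, -1.2]
width: 0.064
```

```bash
python3 - <<'E'
from h import *
need([.523,.021,.1074])
E
```

```text
t 13.5 tcp [0.5227 0.0214 0.1669] tilt 0.01 jaw yaw 45.8 q6 [ 0.018  0.483  1.939 -0.     0.72  -0.781] w 0.064 F [ 0.2  0.  -1.2]
R [[0.697, -0.0, -0.717], [0.717, -0.0, 0.697], [-0.0, -1.0, 0.0]]
tool shift [-0.      0.0055 -0.0005] world [ 0.0003 -0.0004 -0.0055]
```

The mouth is inside the cup without contact. Now pressing gently.

move_arm([
  {"claw": 0.05,"tx": 0,"ty": 0.002,"tz": 0,"ax": 0,"ay": 0,"az": 0},
  {"claw": 0.05,"tx": 0,"ty": 0.002,"tz": 0,"ax": 0,"ay": 0,"az": 0},
  {"claw": 0.05,"tx": 0,"ty": 0.002,"tz": 0,"ax": 0,"ay": 0,"az": 0},
  {"claw": 0.05,"tx": 0,"ty": 0.001,"tz": 0,"ax": 0,"ay": 0,"az": 0},
  {"claw": 0.05,"tx": 0,"ty": 0,"tz": 0,"ax": 0,"ay": 0,"az": 0},
], force=80)

```text
time_s: 14.0
position: [0.5228, 0.0214, 0.1602]
ee_rot: [-1.479, -0.625, 0.625]
contact_force: [-1.0, -1.0, 2.9]
width: 0.0635
```

move_arm([
  {"claw": 0.05,"tx": 0,"ty": 0.002,"tz": 0,"ax": 0,"ay": 0,"az": 0},
  {"claw": 0.05,"tx": 0,"ty": 0.002,"tz": 0,"ax": 0,"ay": 0,"az": 0},
  {"claw": 0.05,"tx": 0,"ty": 0.002,"tz": 0,"ax": 0,"ay": 0,"az": 0},
  {"claw": 0.05,"tx": 0,"ty": 0,"tz": 0,"ax": 0,"ay": 0,"az": 0},
  {"claw": 0.05,"tx": 0,"ty": 0,"tz": 0,"ax": 0,"ay": 0,"az": 0},
])

```text
time_s: 14.5
position: [0.5228, 0.0214, 0.1543]
ee_rot: [-1.479, -0.625, 0.625]
contact_force: [-2.3, -0.6, 7.4]
width: 0.0631
```

```bash
python3 - <<'E'
from h import *
need([.523,.021,.0954])
E
```

```text
t 14.5 tcp [0.5228 0.0214 0.1543] tilt 0.02 jaw yaw 45.8 q6 [ 0.018  0.505  1.943 -0.     0.693 -0.781] w 0.0631 F [-2.3 -0.6  7.4]
R [[0.697, 0.0, -0.717], [0.717, -0.0, 0.697], [0.0, -1.0, -0.0]]
tool shift [-0.0001  0.0049 -0.0004] world [ 0.0002 -0.0004 -0.0049]
```

move_arm([
  {"claw": 0.05,"tx": 0,"ty": 0.002,"tz": 0,"ax": 0,"ay": 0,"az": 0},
  {"claw": 0.05,"tx": 0,"ty": 0.002,"tz": 0,"ax": 0,"ay": 0,"az": 0},
  {"claw": 0.05,"tx": 0,"ty": 0.001,"tz": 0,"ax": 0,"ay": 0,"az": 0},
  {"claw": 0.05,"tx": 0,"ty": 0,"tz": 0,"ax": 0,"ay": 0,"az": 0},
  {"claw": 0.05,"tx": 0,"ty": 0,"tz": 0,"ax": 0,"ay": 0,"az": 0},
])

```text
time_s: 15.0
position: [0.5228, 0.0214, 0.1496]
ee_rot: [-1.479, -0.625, 0.625]
contact_force: [-3.2, 0.2, 10.9]
width: 0.063
```

move_arm([
  {"claw": 0.05,"tx": 0,"ty": 0.001,"tz": 0,"ax": 0,"ay": 0,"az": 0},
  {"claw": 0.05,"tx": 0,"ty": 0,"tz": 0,"ax": 0,"ay": 0,"az": 0},
  {"claw": 0.05,"tx": 0,"ty": 0,"tz": 0,"ax": 0,"ay": 0,"az": 0},
  {"claw": 0.05,"tx": 0,"ty": 0,"tz": 0,"ax": 0,"ay": 0,"az": 0},
  {"claw": 0.05,"tx": 0,"ty": 0,"tz": 0,"ax": 0,"ay": 0,"az": 0},
])

```text
time_s: 15.5
position: [0.5229, 0.0213, 0.1494]
ee_rot: [-1.479, -0.626, 0.624]
contact_force: [-6.7, 0.0, 20.7]
width: 0.0631
```

The force jumped from 11 to 21 N at exactly the predicted full-down height (TCP 0.1494), so the ring is on its stop. One check picture.

```bash
python3 - <<'E'
from h import *
need([.523,.021,.0954]);print(sense()["torque"])
im=grab_frame("wrist")[:,:,::-1].copy();t=grab_frame("side")[:,:,::-1]
a=cv2.resize(im[130:],(640,270));b=cv2.resize(t[160:265,240:420],None,fx=3,fy=3,interpolation=cv2.INTER_CUBIC)
w=np.zeros((600,800,3),np.uint8);w[:270,:640]=a;w[275:275+b.shape[0],:b.shape[1]]=b;cv2.imwrite("pics/h3.png",w)
E
```

```text
t 15.5 tcp [0.5229 0.0213 0.1494] tilt 0.05 jaw yaw 45.8 q6 [ 0.018  0.514  1.944 -0.     0.683 -0.781] w 0.0631 F [-6.7  0.  20.7]
R [[0.697, 0.001, -0.717], [0.717, -0.0, 0.697], [0.0, -1.0, -0.001]]
tool shift [-0.0002 -0.     -0.0003] world [ 0.0001 -0.0003  0.    ]
[-0.33371549  1.03132982 -0.03674118]
```

View pics/h3.png

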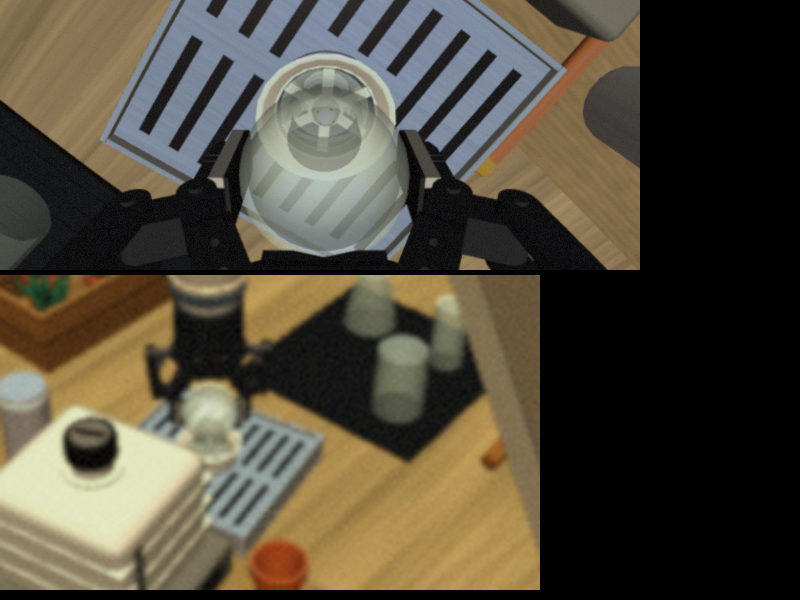

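The flask's lip sits inside the cup around the nozzle, upright, and the fingers are well clear of the rinser. Holding once more, then handing in if steady.

move_arm([
  {"claw": 0.05,"tx": 0,"ty": 0,"tz": 0,"ax": 0,"ay": 0,"az": 0},
  {"claw": 0.05,"tx": 0,"ty": 0,"tz": 0,"ax": 0,"ay": 0,"az": 0},
  {"claw": 0.05,"tx": 0,"ty": 0,"tz": 0,"ax": 0,"ay": 0,"az": 0},
  {"claw": 0.05,"tx": 0,"ty": 0,"tz": 0,"ax": 0,"ay": 0,"az": 0},
  {"claw": 0.05,"tx": 0,"ty": 0,"tz": 0,"ax": 0,"ay": 0,"az": 0},
])

```text
time_s: 16.1
position: [0.5229, 0.0214, 0.1494]
ee_rot: [-1.479, -0.626, 0.624]
contact_force: [-4.7, 0.6, 20.5]
width: 0.0634
```

```bash
python3 - <<'E'
from h import *
s=sense();F=s["contact_force"];print(F,s["position"])
if 14<F[2]<40: print(close_job())
E
```

```text
[-4.7038054   0.64461613 20.5109758 ] [0.52290907 0.02135941 0.14940928]
the job is handed in; nothing more can be done
None
```

The job is handed in, at 16.1 s of the 56 s allowed; `close_job` gives no verdict.

- **Cap:** I turned it about 105° (1.83 rad) anticlockwise. In the picture afterwards its slot had turned with the gripper, so it did not slip.
- **Flask:** I lifted it mouth down off the mat, seated it in the sprung ring and pressed it down slowly. The push rose along the spring to 11 N, then jumped to 21 N at the predicted fully-down height (TCP z 0.1494), so the ring is on its stop.

**Last checks:** The push held steady at 20.5 N and the tool was vertical to 0.05°. The tool was within 0.4 mm of the measured ring centre, though the ring's position itself is only good to about 2 mm. The last picture shows the lip inside the cup and the fingers clear of the rinser. The other things in view looked undisturbed.

**Disagreements:** The ring carries a small sideways push of about 5 N. The jaws read 63 mm on the 66 mm ball, so either the reading is low (it was also about 2 mm low on the cap) or the grip is slightly off its widest point. The grip did not slip.

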